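# Slide the puzzle lid out over the end of the ledge

## Robot

A 7-joint arm with a two-finger parallel gripper is mounted at the origin on the work surface. World frame = base frame: x ahead of the robot, y to its left, z up, the work surface at z = 0. Lengths are in mm, angles in rad, forces in N, time in s.
With the tool pointing down it reaches from about 400 to 875 mm from the base axis. Payload 4.4 kg.
Tool frame: the origin (TCP) lies at the very end of the fingers, on their centre line; the grasp point (between the pads) lies 19 mm behind it (grip_depth is the distance from the TCP to the grasp point, in mm); z points along the fingers, y is the direction in which the jaws open and shut (so a half turn about z gives the same grasp; the last joint's range is limited). The gripper opens to 85 mm and grips with 20 to 120 N. Pads are 22 mm wide; open, the fingers measure 114 mm over their backs; the gripper's body (76 mm by 85 mm) begins 54 mm behind the grasp point. The pads swing forward as they close: fully open they stand 13 mm farther back than shut.
Start: joints at [1.156, 0.628, 0.038, 1.517, -0.027, 0.996, -0.02], TCP at [222.179, -610.864, 231.313] pointing down, gripper open.
Joint ranges: [-3.06, 3.06], [-0.37, 2.12], [-1.25, 1.32], [0.18, 2.47], [-1.1, 4.24], [0.23, 1.98], [-2.94, 2.94]. Speed limits (rad/s): [2.57, 2.57, 3.14, 3.14, 3.14, 3.14, 3.14].

## Interface

Orientations are given as [roll, pitch, yaw] about the fixed x, y, z axes, in that order (R = Rz(yaw) Ry(pitch) Rx(roll)).
In Python, from cell import read_state, get_image, finish_job, recognise, outline_of, grip_depth gives the robot as it stands. The module is installed in compiled form; this text tells all that it offers.
- The arm moves only by the tool send_rows, never from a script. Its argument "rows" is a list of rows, each a list of 5 numbers: the gripper command: -1 is shut, 1 is fully open, values between are in proportion, then the shift along the tool's x, y, z in m, then the turn about the tool's z in rad. In form: [[claw, tx, ty, tz, roll], ...]. A call has 1 to 12 rows; each row shifts and turns the pose as measured when the row begins, along the tool's axes as they then stand; what a row does not reach is not made up. A row lasts 1/12 s, in which the tool goes at most 41.7 mm and 7.16 degrees, less where a joint would pass 70% of its speed; a pose out of reach is approached as far as the arm can. A call with a gripper value outside its range is refused whole. The fingers move at their own pace and stop on an object; the grip force is fixed at half the most. Time passes only in rows, so rows that do not move let the fingers close. It gives the time, the measured TCP pose, the force and the opening at its end, in the units of the state.
- read_state(): the state, without advancing time (a new reading comes with each control period).
- get_image(name): name is "side" or "top" or "wrist"; returns a dict with "image" (480x640x3 uint8, blue, green, red), "z_map" (480x640 float32, mm along the optical axis (not along the pixel's ray), 0 where there is no reading), "K" (3x3 intrinsics, pixels), "dist" ([k1, k2, p1, p2, k3] as OpenCV has them; the pictures are not rectified), "R" (3x3) and "t" (3): a world point X has camera coordinates R X + t; the wrist camera has in their place "tool_from_camera" (4x4, takes a point from camera to tool coordinates, whose origin is the TCP and whose axes are the flange's). Camera axes: x right, y down, z forward; pixel columns grow to the right and rows downward; lengths in mm; the calibration is good to about 2 mm. A picture is of the moment at which its call begins: read the wrist's pose just before it.
- finish_job(): hands the job in, once; it reports no verdict.
Trained networks look in a picture, given as the dict that the camera call returned (one of the last four; its "shot" number tells which), for a name from the list of things; names that differ only in an ending like _2 or _b are one class to them, and where a whole thing is asked for, a point or a joint stands for the part that bears it (a point fixed in the world has none). Each returns a list of dicts, best first, with "score" (0 to 1); they miss things now and then, are a little off and sometimes report something else, mostly with a low value. They report only what shows in the picture. A call takes as long as a camera call. They do not tell look-alikes from the thing itself.
- recognise(picture, query): "box" ([left, top, right, bottom] in pixels, round what is visible of it).
- outline_of(picture, query): "mask" (480x640 bool, what is visible of it) and "box" ([left, top, right, bottom] in pixels, round what is visible of it).
The state is a dict: "clock": time; "qpos": joint angles; "qd": joint speeds; "tau": joint torques, N m; "eef_pos": TCP position; "tool_rot": TCP orientation; "force": force on the tool from outside, world axes, zero at the start; "torque": the same for the moment, N m; "width": finger opening in mm.
Only numpy, scipy, OpenCV 4.12 (cv2) and the standard library are available. Lean on these libraries where they do the work, as an engineer would, in place of code of your own. Each camera call takes 0.05 s, during which the arm holds its last target.

## Task

So that a child can get fingers under it, push the thin maple puzzle lid along the white ledge until its red band sticks out past the ledge's end, with the inner border of the band level with the end to within about a centimetre. Leave the lid lying flat, square with the ledge and not hanging over the ledge's long front side; slide it only, never lift it or let it tip. Do not ring the bell, and leave the bell, the blue mould and the block puzzle where they stand.

Things in the scene. Friction and masses are not known exactly. Their poses are not given: they have to be found in the camera images.
- lid: The same maple lid, given by its origin at the centre of its underside, 4 mm below lid_center, same axes.
- ledge: Fixed white riser, 190 mm (its x) by 340 mm (its y), flat top 60 mm above the table. Origin: centre of its underside, on the table. Its y axis runs along its length towards the end over which the lid must stick out; its -x long side (the front, roughly facing the robot) is open; along the +x side runs a brown lip 8 mm wide (x = 87 to 95 mm) and 10 mm high above the top.
- ledge_end (a point): Middle of the ledge's +y end edge, at the height of its top face (60 mm); ledge frame (0, 170, 60) mm. Axes as the ledge's.
- lid_center (a point): Centre of the loose thin maple lid (half-way up): 100 mm (its x) by 150 mm (its y) by 8 mm thick, 70 to 130 g, lying flat on the ledge, roughly aligned with it. Its y axis points towards its red end. The leading 40 mm of it is painted red (the band); the rest is bare wood with flat dark inlays. It rests by plain friction only.
- lid_front (a point): Middle of the lid's leading (red, +y) edge, half-way up; lid_center plus 75 mm along the lid's y. The band's inner border is 40 mm behind it.
- bell: Loose steel counter bell on a black foot, 86 mm in diameter, 57 mm high with its button; on the table in front of the ledge's front side. Origin: centre of its underside. Leave alone.
- bell_button (a joint): Press button on top of the bell, 16 mm in diameter: 0 = up, 0.004 m = fully down. It rings from 0.002. Leave alone.
- mould: Loose pale blue silicone sorting mould, 160 mm (x) by 100 mm (y) by 28 mm high, on the table beyond the ledge's +y end. Origin: centre of its underside. Leave alone.
- puzzle: Loose maple block puzzle: tray 120 mm (x) by 180 mm (y), 30 mm high with its blocks, on the table behind the ledge (+x side). Origin: centre of its underside. Leave alone. (A fixed turntable with four white cups, 106 mm high in all, stands apart, over 0.4 m to the right of the robot.)
Mind the look-alikes: they are no part of the job. There is more than one size of the lid; the job needs the largest.

How it is judged:
By the outcome, as a careful person would: the job done as asked, in the order asked, and still so for the second after the job is handed in, with the robot touching nothing.
It also fails if it takes over 35 s, if anything falls off the work surface, if the arm or the gripper's body presses on something with over 40 N, if the wrist force passes 120 N, or if a joint passes its speed limit or range.

## Working session

There is one attempt and no reset: what is moved stays moved. The work goes in short steps, Python scripts to look and compute and a tool call to move; the robot and the scene stay as the last step left them, time stands still between calls to the robot, and variables do not carry over. Pictures are saved under pics/ and viewed, and the job is handed in when it is done.

Besides the shell and the picture viewer there is one more tool, called after ">>>" as name(argument=value, ...), one argument or row to a line, values as JSON. send_rows: Moves the arm, as the interface text tells. Its arguments: {"type":"object","properties":{"rows":{"type":"array"}},"required":["rows"]}

```bash
mkdir -p pics; python3 - <<'E'
from cell import *
import cv2
s=read_state();print(s)
for n in("side","top"):
    p=get_image(n);cv2.imwrite(f"pics/{n}0.png",p["image"]);print(n,p["K"],p["dist"],p["R"],p["t"])
    for q in("lid","ledge","bell","mould","puzzle"):
        print(q,[(round(d["score"],2),[round(float(v)) for v in d["box"]]) for d in recognise(p,q)])
E
```

```text
{'clock': 0.0, 'qpos': array([ 1.1561919 ,  0.62934142,  0.0384464 ,  1.51838146, -0.02701206,
        0.99626654, -0.02000377]), 'qd': array([-7.52556412e-04, -4.73614060e-06,  2.42005995e-04, -1.06016796e-03,
       -7.05198520e-04, -4.34064005e-04,  3.00032601e-04]), 'tau': array([ 3.52664674e-04, -5.63408983e+01,  1.22640196e+00, -1.93445402e+01,
        1.09668795e-02,  1.04856893e-02, -2.88326461e-06]), 'eef_pos': array([ 221.9690304 , -610.26426829,  230.38789867]), 'tool_rot': array([-3.13971403e+00,  1.71794746e-05,  3.48790214e-01]), 'force': array([ 0.05581184, -0.14306069,  0.73221222]), 'torque': array([ 0.01594179,  0.03487446, -0.02280937]), 'width': 85.44769160659492}
side [[517.88244145   0.         315.25778178]
 [  0.         517.88244145 234.41773591]
 [  0.           0.           1.        ]] [0.03396051 0.         0.         0.         0.        ] [[-0.9422032  -0.33503738 -0.0017573 ]
 [-0.20537054  0.58167807 -0.78706643]
 [ 0.26471886 -0.74121561 -0.61686574]] [ 508.84100537  124.34380563 1014.80461647]
lid [(0.9, [296, 183, 348, 233]), (0.72, [235, 158, 274,
[... 202 characters left out ...]
 257, 250])]
top [[565.74048571   0.         321.13518595]
 [  0.         565.74048571 236.44366095]
 [  0.           0.           1.        ]] [-0.08480269  0.          0.          0.          0.        ] [[-0.01808524 -0.99959481  0.02198064]
 [-0.98388918  0.01388167 -0.17823965]
 [ 0.1778623  -0.02485002 -0.98374157]] [  55.60316674  542.37849983 1203.4231177 ]
lid [(0.84, [440, 342, 478, 391]), (0.73, [325, 205, 404, 272]), (0.65, [422, 113, 465, 157]), (0.24, [284, 161, 458, 292])]
ledge [(0.66, [283, 160, 457, 292])]
bell [(0.94, [406, 261, 445, 300]), (0.65, [329, 208, 403, 271])]
mould [(0.89, [214, 234, 282, 319]), (0.19, [284, 160, 457, 293])]
puzzle [(0.68, [286, 118, 376, 191])]
```

View pics/side0.png

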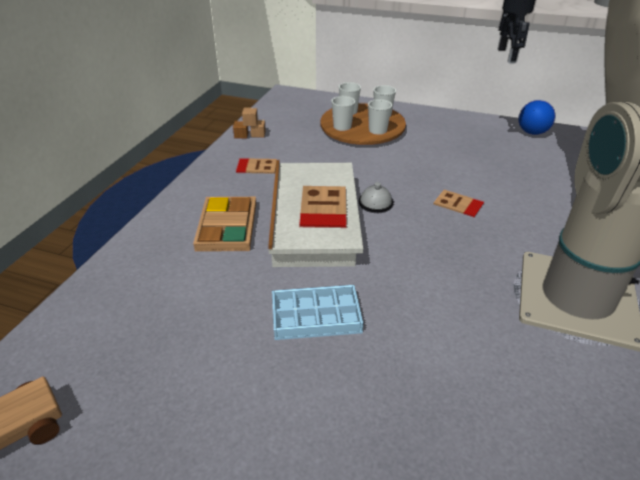

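View pics/top0.png

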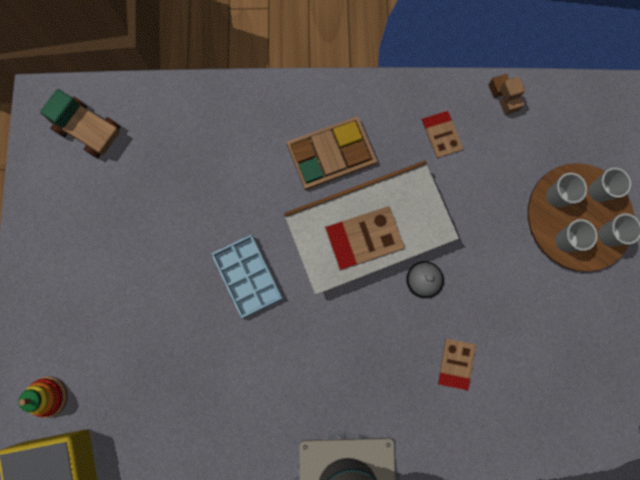

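The target lid is on the ledge, at about (365,238) in the top view, with its red end to the left (+y). The bell is at (425,279), the mould at (248,276) and the puzzle at (332,152). Next I'll measure the positions.

```bash
cat > h.py <<'E'
from cell import *
import cv2, numpy as np
def plane(p,uv,z):
    uv=np.asarray(uv,float).reshape(-1,1,2)
    n=cv2.undistortPoints(uv,p["K"],np.array(p["dist"])).reshape(-1,2)
    R,t=np.array(p["R"]),np.array(p["t"]); C=-R.T@t
    d=np.c_[n,np.ones(len(n))]@R
    return C+d*((z-C[2])/d[:,2])[:,None]
def zpts(p,mask):
    v,u=np.nonzero(mask&(p["z_map"]>0)); z=p["z_map"][v,u]
    n=cv2.undistortPoints(np.c_[u,v].astype(float).reshape(-1,1,2),p["K"],np.array(p["dist"])).reshape(-1,2)
    X=np.c_[n,np.ones(len(n))]*z[:,None]
    return (X-p["t"])@np.array(p["R"])
def rect(P):
    r=cv2.minAreaRect(P[:,:2].astype(np.float32)); return np.round(cv2.boxPoints(r),1).tolist(),r
def measure(n,box):
    p=get_image(n); im=p["image"]
    out={}
    b=im.astype(int); red=(b[...,2]>90)&(b[...,1]<60)
    # wood or red: strong saturation
    hsv=cv2.cvtColor(im,cv2.COLOR_BGR2HSV)
    return p,red,hsv
E
python3 - <<'E'
from h import *
for n in("top","side"):
    p=get_image(n)
    for q in("lid","ledge","bell","mould","puzzle"):
        for d in outline_of(p,q):
            if d["score"]<.5: continue
            P=zpts(p,d["mask"]); 
            v,u=np.nonzero(d["mask"])
            z={"lid":68,"ledge":60,"bell":20,"mould":28,"puzzle":30}[q]
            Q=plane(p,np.c_[u,v],z)
            c,r=rect(Q)
            print(n,q,round(d["score"],2),[round(float(x)) for x in d["box"]],"z pct",np.percentile(P[:,2],[10,50,90]).round(1),"rect",np.round(r[0],1),np.round(r[1],1),round(r[2],1))
    im=p["image"]; x0,y0=(270,140) if n=="top" else (250,140)
    c=im[y0:y0+170,x0:x0+200]; cv2.imwrite(f"pics/{n}crop.png",cv2.resize(c,None,fx=4,fy=4,interpolation=cv2.INTER_CUBIC)[:600])
E
```

```text
top lid 0.85 [324, 205, 401, 271] z pct [65.5 68.6 71.7] rect [537.4 -47.7] [102.1 151.7] 17.5
top lid 0.81 [424, 110, 465, 158] z pct [2.8 6.  9.5] rect [ 773.8 -232.3] [99.8 67.3] 16.9
top lid 0.81 [435, 337, 478, 390] z pct [2.7 6.2 9.3] rect [ 260.8 -234.9] [66.3 99.1] 77.1
top ledge 0.67 [282, 160, 456, 293] z pct [57.4 60.7 64.7] rect [563.7 -63.9] [196.6 341. ] 20.2
top bell 0.89 [405, 263, 445, 301] z pct [ 7.1 30.9 42.8] rect [ 445.7 -183.5] [82.1 84.5] 43.2
top mould 0.78 [213, 232, 282, 317] z pct [ 2.8  7.2 27.6] rect [460.6 214.2] [163.5  98.6] 25.8
top puzzle 0.98 [284, 116, 376, 190] z pct [13.8 28.5 33. ] rect [743.8  19.2] [126.6 182.1] 20.5
side lid 0.76 [433, 188, 486, 220] z pct [2.9 5.2 7.1] rect [ 256.1 -152.1] [68.9 95.4] 78.2
side lid 0.6 [297, 184, 348, 230] z pct [66.3 68.2 69.9] rect [536.8 -42.9] [100.2 159.6] 18.2
side ledge 0.92 [268, 162, 362, 267] z pct [23.4 59.9 62.1] rect [557.4 -43.7] [192.  402.5] 20.0
side bell 0.6 [356, 182, 395, 212] z pct [ 5.  24.6 41.9] rect [ 450.2 -186.6] [ 81.4 132.2] 15.8
side mould 0.62 [274, 284, 361, 343] z pct [ 4.  13.4 27. ] rect [457.8 225.6] [161.4 123. ] 25.2
side puzzle 0.64 [196, 197, 258, 252] z pct [11.  28.7 31.5] rect [737.4  38.8] [123.1 202.3] 21.1
```

View pics/topcrop.png

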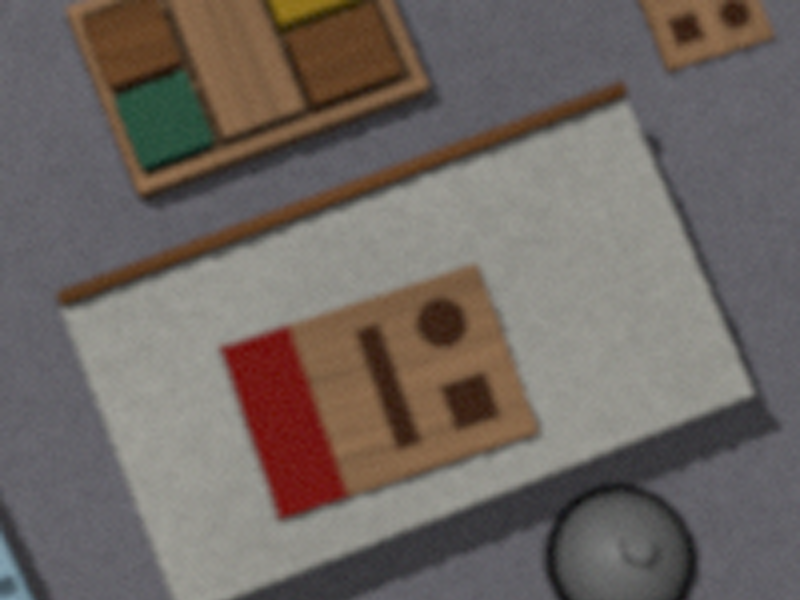

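```bash
cat >> h.py <<'E'
def fit(p,mask,z,area=300):
    m=cv2.morphologyEx(mask.astype(np.uint8),cv2.MORPH_OPEN,np.ones((3,3),np.uint8))
    cs,_=cv2.findContours(m,cv2.RETR_EXTERNAL,cv2.CHAIN_APPROX_NONE)
    c=max(cs,key=cv2.contourArea)
    P=plane(p,c.reshape(-1,2),z); r=cv2.minAreaRect(P[:,:2].astype(np.float32))
    return r,P
def topmeas(p,verbose=True):
    im=p["image"]; hsv=cv2.cvtColor(im,cv2.COLOR_BGR2HSV)
    roi=np.zeros((480,640),bool); roi[155:300,275:465]=True
    white=roi&(hsv[...,1]<45)&(hsv[...,2]>125)
    red=roi&(hsv[...,1]>180)&((hsv[...,0]<6)|(hsv[...,0]>174))&(hsv[...,2]>60)
    return white,red
E
python3 - <<'E'
from h import *
p=get_image("top"); im=p["image"]; hsv=cv2.cvtColor(im,cv2.COLOR_BGR2HSV)
for n,(u,v) in dict(white=(310,250),white2=(430,215),table=(260,220),wood=(350,260),red=(340,245),front=(370,282),lip=(350,186)).items(): print(n,hsv[v,u],im[v,u])
w,r=topmeas(p)
for n,m,z in(("white",w,60),("red",r,68)):
    R,P=fit(p,m,z); print(n,m.sum(),R, np.round(cv2.boxPoints(R),1).tolist())
o=im.copy(); o[w]=(0,255,0); o[r]=(255,0,0); cv2.imwrite("pics/mask.png",cv2.resize(o[140:300,270:470],None,fx=3,fy=3))
E
```

```text
white [ 20  10 154] [148 152 154]
white2 [ 38  14 147] [139 147 145]
table [125  15 105] [105  99 100]
wood [  2 232 112] [ 10  16 112]
red [  1 207 117] [ 22  25 117]
front [132  23  55] [55 50 52]
lip [126  13 101] [101  96  97]
white 8867 ((558.4271240234375, -64.80038452148438), (178.73989868164062, 340.6355285644531), 20.317001342773438) [[415.5, 63.900001525878906], [533.7999877929688, -255.60000610351562], [701.4000244140625, -193.5], [583.0999755859375, 126.0]]
red 705 ((519.9796142578125, 4.80415153503418), (95.07829284667969, 35.726741790771484), 17.67708969116211) [[469.29998779296875, 7.400000095367432], [480.1000061035156, -26.700000762939453], [570.7000122070312, 2.200000047683716], [559.7999877929688, 36.29999923706055]]
```

View pics/mask.png

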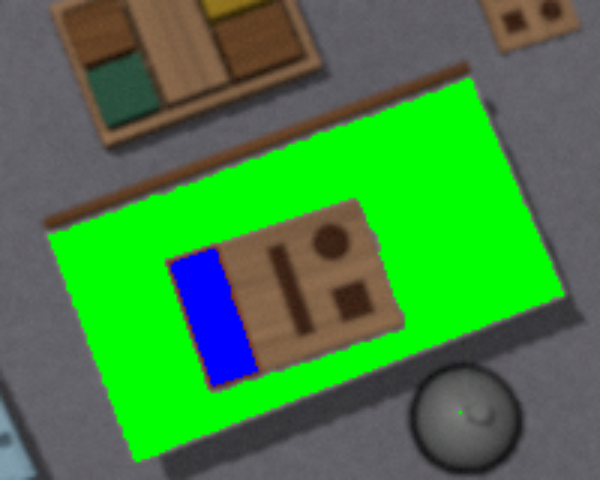

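>>> send_rows(
  rows=[
    [0,0.035,-0.0216,0,0],
    [0,0.035,-0.0216,0,0],
    [0,0.035,-0.0216,0,0],
    [0,0.035,-0.0216,0,0],
    [0,0.035,-0.0216,0,0],
    [0,0.035,-0.0216,0,0],
    [0,0.035,-0.0216,0,0],
    [0,0.035,-0.0216,0,0],
    [0,0.035,-0.0216,0,0],
    [0,0.035,-0.0216,0,0],
    [0,0.035,-0.0216,0,0],
    [0,0.035,-0.0216,0,0],
  ],
)

```text
clock: 2.25
eef_pos: [528.6, -230.2, 228.3]
tool_rot: [3.132, 0.006, 0.325]
force: [-0.4, -0.7, -0.4]
width: 42.4
```

>>> send_rows(
  rows=[
    [0,0,0,0,-0.12],
    [0,0,0,0,-0.12],
    [0,0,0,0,-0.12],
    [0,0,0,0,-0.12],
    [0,0,0,0,-0.12],
    [0,0,0,0,-0.12],
    [0,0,0,0,-0.12],
    [0,0,0,0,-0.12],
    [0,0,0,0,-0.12],
    [0,0,0,0,-0.12],
    [0,0,0,0,-0.12],
    [0,0,0,0,-0.12],
  ],
)

```text
clock: 3.25
eef_pos: [540.2, -212.2, 229.2]
tool_rot: [3.138, 0.008, 1.826]
force: [0.7, 0.3, 0.4]
width: 42.7
```

>>> send_rows(
  rows=[
    [0,0.021,0.025,0,0],
    [0,0.021,0.025,0,0],
    [0,0,0,0,-0.1],
    [0,0,0,0.03,0],
    [0,0,0,0.03,0],
    [0,0,0,0.03,0],
    [0,0,0,0.03,0],
    [0,0,0,0,0],
  ],
)

```text
clock: 3.92
eef_pos: [584.5, -160.7, 108.5]
tool_rot: [3.13, 0.014, 1.932]
force: [-0.8, 0.1, 0.0]
width: 42.9
```

```bash
cat >> h.py <<'E'
LY=np.deg2rad(20.3);LC=np.array([562.2,-63.4])
def toledge(xy):
    d=np.asarray(xy)[...,:2]-LC; c,s=np.cos(LY),np.sin(LY)
    return np.stack([d[...,0]*c+d[...,1]*s,-d[...,0]*s+d[...,1]*c],-1)
E
python3 - <<'E'
from h import *
s=read_state();print(s["clock"],s["eef_pos"],s["tool_rot"],toledge(s["eef_pos"]),s["force"],s["width"])
p=get_image("top");cv2.imwrite("pics/t1.png",cv2.resize(p["image"][120:320,250:500],None,fx=3,fy=3))
p=get_image("side");cv2.imwrite("pics/s1.png",cv2.resize(p["image"][100:300,230:450],None,fx=3,fy=3))
E
```

```text
3.9167 [ 584.48903962 -160.71952848  108.48181092] [3.12962466 0.01441173 1.93164826] [-12.8589704  -99.00777137] [-0.83681134  0.13169143  0.03853084] 42.890861472436825
```

View pics/s1.png

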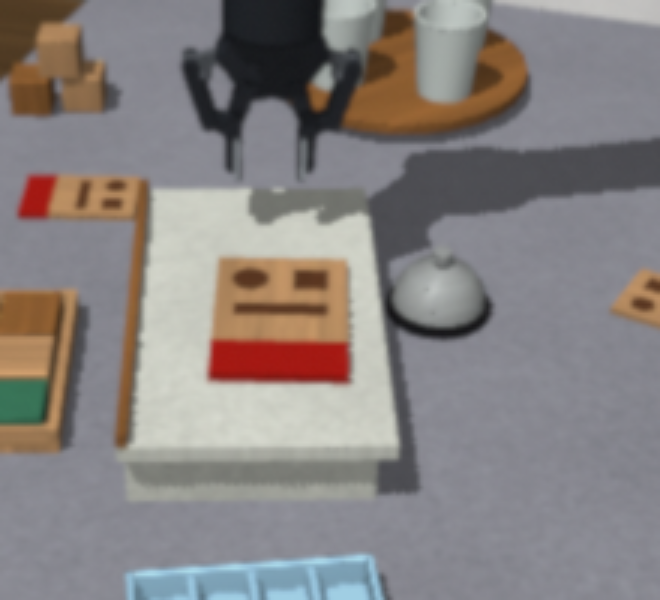

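View pics/t1.png

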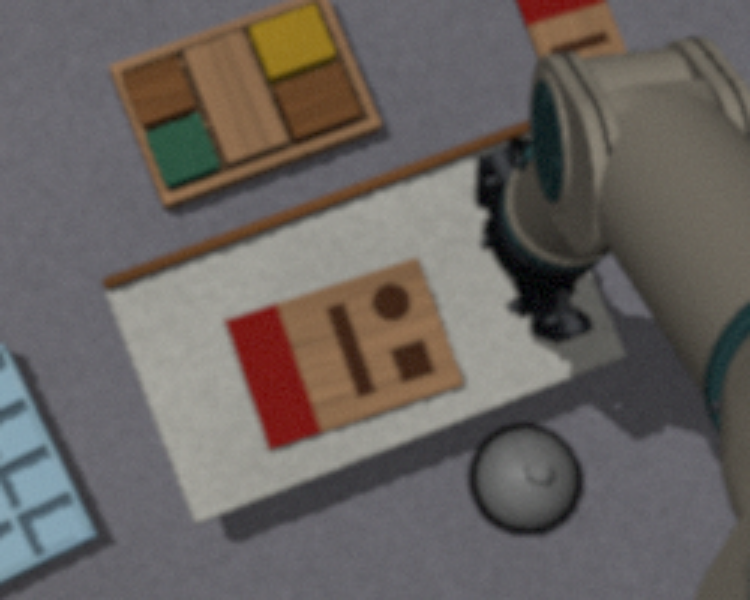

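>>> send_rows(
  rows=[
    [0,0,-0.005,0.02,0],
    [0,0,0,0.02,0],
    [0,0,0,0,0],
  ],
)

```text
clock: 4.27
eef_pos: [590.1, -164.5, 79.9]
tool_rot: [3.112, 0.026, 1.93]
force: [-0.4, -0.3, 0.3]
width: 42.9
```

>>> send_rows(
  rows=[
    [0,0,0,0.003,0],
    [0,0,0,0.0,0],
  ],
)

```text
clock: 4.43
eef_pos: [592.7, -165.2, 80.8]
tool_rot: [3.107, 0.029, 1.93]
force: [-0.7, -0.7, 0.4]
width: 43.0
```

```bash
python3 - <<'E'
from h import *
s=read_state();print(s["clock"],s["eef_pos"],s["tool_rot"],toledge(s["eef_pos"]),s["force"],s["width"])
p=get_image("side");cv2.imwrite("pics/s2.png",cv2.resize(p["image"][130:230,260:400],None,fx=5,fy=5,interpolation=cv2.INTER_CUBIC))
p=get_image("wrist");cv2.imwrite("pics/w2.png",p["image"])
E
```

```text
4.4333 [ 592.65377221 -165.20776111   80.84771874] [3.10740234 0.02895085 1.92960821] [  -6.75848596 -106.0498719 ] [-0.71049982 -0.74244608  0.44018794] 43.03807857700078
```

View pics/s2.png

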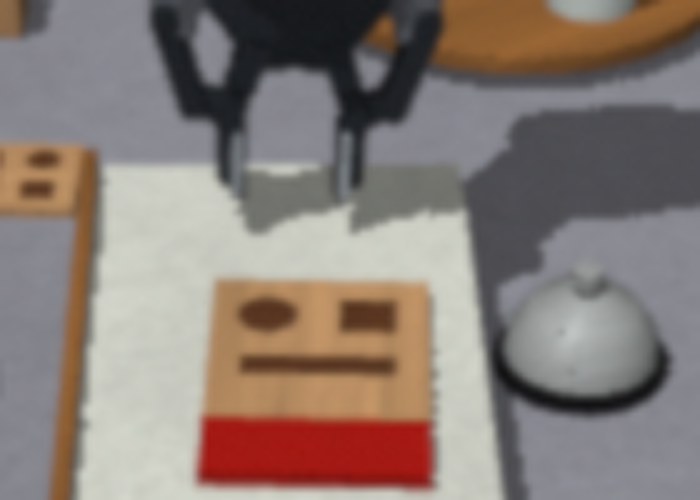

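View pics/w2.png

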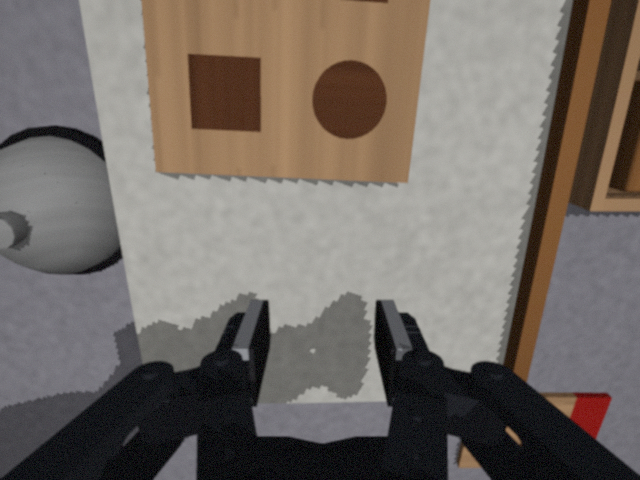

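```bash
python3 - <<'E'
from h import *
s=read_state();print(s["clock"],s["eef_pos"],s["tool_rot"],s["qpos"].round(3),s["qd"].round(3),s["tau"].round(1),s["force"],s["torque"])
E
```

```text
4.5333 [ 593.41273034 -165.25459099   81.47195237] [3.10579038 0.02982447 1.92961788] [ 0.417  0.768 -0.314  1.779  0.396  0.61   0.228] [-0.002  0.005  0.001  0.007  0.    -0.003 -0.001] [  0.1 -55.9  -4.  -13.1   0.1  -0.1   0. ] [ 0.41796712  0.40976668 -0.22181852] [0.01191554 0.03680294 0.01691205]
```

```bash
cat >> h.py <<'E'
from scipy.spatial.transform import Rotation as Ro
def st():
    s=read_state();R=Ro.from_euler("xyz",s["tool_rot"]).as_matrix()
    print("t",round(s["clock"],2),"pos",s["eef_pos"].round(1),"ledge",toledge(s["eef_pos"]).round(1),"toolx.z",R[2,0].round(3),"tooly.z",R[2,1].round(3),"yaw-ledge",round(np.rad2deg(s["tool_rot"][2])-110.3,2),"F",s["force"].round(1),"w",round(s["width"],1)); return s,R
E
python3 - <<'E'
from h import *
s,R=st(); print(R.round(3))
E
```

```text
t 4.53 pos [ 593.4 -165.3   81.5] ledge [  -6.1 -106.4] toolx.z -0.03 tooly.z 0.036 yaw-ledge 0.26 F [ 0.4  0.4 -0.2] w 42.6
[[-0.351  0.935  0.044]
 [ 0.936  0.352 -0.015]
 [-0.03   0.036 -0.999]]
```

>>> send_rows(
  rows=[
    [0,0,0,0,0],
    [0,0,0,0,0],
    [0,0,0,0,0],
  ],
)

```text
clock: 4.78
eef_pos: [595.0, -165.6, 84.5]
tool_rot: [3.102, 0.032, 1.929]
force: [0.0, -0.3, 0.8]
width: 42.7
```

```bash
python3 - <<'E'
from h import *
s,R=st()
E
```

```text
t 4.78 pos [ 595.  -165.6   84.5] ledge [  -4.7 -107.2] toolx.z -0.032 tooly.z 0.039 yaw-ledge 0.24 F [ 0.  -0.3  0.8] w 42.7
```

>>> send_rows(
  rows=[
    [0,0.003,-0.008,0.01,0],
    [0,0,-0.007,0.008,0],
    [0,0,0,0.004,0],
  ],
)

```text
clock: 5.03
eef_pos: [583.0, -168.6, 63.8]
tool_rot: [3.097, 0.035, 1.929]
force: [-0.1, -0.5, -0.1]
width: 42.8
```

```bash
python3 - <<'E'
from h import *
s,R=st()
E
```

```text
t 5.03 pos [ 583.  -168.6   63.8] ledge [ -17.  -105.9] toolx.z -0.035 tooly.z 0.044 yaw-ledge 0.25 F [-0.1 -0.5 -0.1] w 42.8
```

>>> send_rows(
  rows=[
    [0,0,0,0.003,0],
  ],
)

```text
clock: 5.12
eef_pos: [583.2, -168.5, 60.6]
tool_rot: [3.097, 0.035, 1.929]
force: [-0.3, 0.9, -0.2]
width: 42.8
```

>>> send_rows(
  rows=[
    [0,0,0,0.003,0],
  ],
)

```text
clock: 5.2
eef_pos: [583.3, -168.7, 58.9]
tool_rot: [3.099, 0.035, 1.929]
force: [-10.1, 1.6, 41.4]
width: 42.7
```

>>> send_rows(
  rows=[
    [0,0,0,0.003,0],
  ],
)

```text
clock: 5.28
eef_pos: [583.3, -168.8, 58.9]
tool_rot: [3.1, 0.037, 1.928]
force: [-11.4, 3.6, 40.4]
width: 42.7
```

>>> send_rows(
  rows=[
    [0,0,0,-0.002,0],
    [0,0.015,0,-0.0005,0],
  ],
)

```text
clock: 5.45
eef_pos: [580.4, -157.9, 63.5]
tool_rot: [3.097, 0.041, 1.924]
force: [0.7, -0.0, 0.4]
width: 42.7
```

```bash
python3 - <<'E'
from h import *
s,R=st()
E
```

```text
t 5.45 pos [ 580.4 -157.9   63.5] ledge [-15.8 -95. ] toolx.z -0.041 tooly.z 0.044 yaw-ledge -0.04 F [ 0.7 -0.   0.4] w 42.7
```

>>> send_rows(
  rows=[
    [0,0.015,0,0.002,0],
    [0,0.012,0,0.001,0],
  ],
)

```text
clock: 5.62
eef_pos: [572.9, -132.0, 60.7]
tool_rot: [3.094, 0.043, 1.923]
force: [-0.1, 0.5, -0.5]
width: 42.6
```

```bash
python3 - <<'E'
from h import *
s,R=st()
p=get_image("side");cv2.imwrite("pics/s3.png",cv2.resize(p["image"][130:230,260:400],None,fx=5,fy=5,interpolation=cv2.INTER_CUBIC))
p=get_image("wrist");cv2.imwrite("pics/w3.png",p["image"])
st()
E
```

```text
t 5.62 pos [ 572.9 -132.    60.7] ledge [-13.8 -68.1] toolx.z -0.043 tooly.z 0.048 yaw-ledge -0.14 F [-0.1  0.5 -0.5] w 42.6
t 5.72 pos [ 572.3 -129.7   60.4] ledge [-13.5 -65.7] toolx.z -0.041 tooly.z 0.047 yaw-ledge 0.1 F [ 0.1  0.7 -0.2] w 42.5
```

View pics/s3.png

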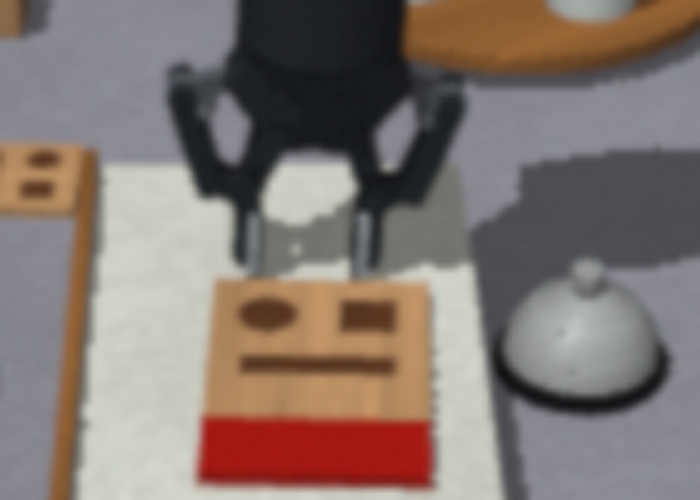

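View pics/w3.png

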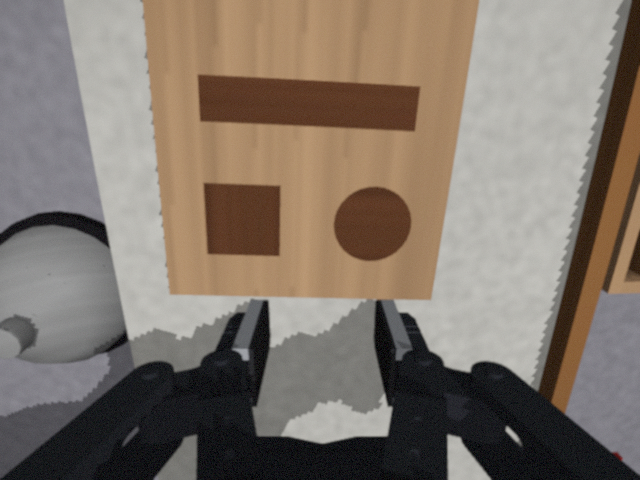

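>>> send_rows(
  rows=[
    [0,0.005,-0.005,0,0],
    [0,0.012,0,0,0],
    [0,0.012,0,0,0],
  ],
)

```text
clock: 5.97
eef_pos: [559.7, -108.5, 59.6]
tool_rot: [3.092, 0.047, 1.921]
force: [2.0, -4.0, 5.6]
width: 42.6
```

```bash
python3 - <<'E'
from h import *
s,R=st()
p=get_image("wrist");cv2.imwrite("pics/w4.png",p["image"])
E
```

```text
t 5.97 pos [ 559.7 -108.5   59.6] ledge [-18.  -41.5] toolx.z -0.047 tooly.z 0.05 yaw-ledge -0.21 F [ 2.  -4.   5.6] w 42.6
```

View pics/w4.png

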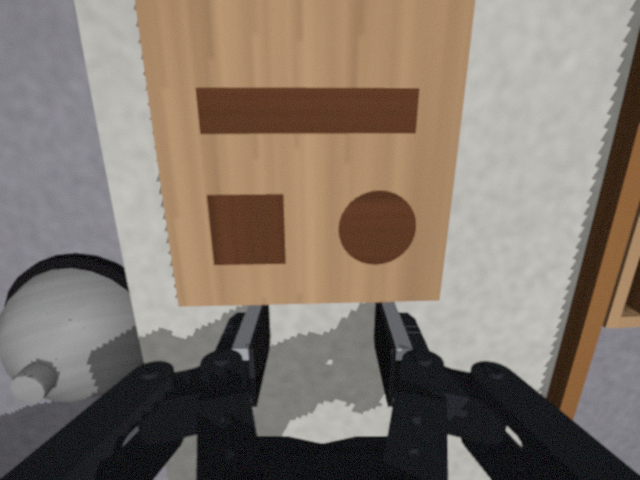

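>>> send_rows(
  rows=[
    [0,0.012,0,-0.001,0],
    [0,0.012,0,0,0],
    [0,0.012,0,0,0],
    [0,0.012,0,0,0],
  ],
)

```text
clock: 6.35
eef_pos: [543.0, -62.3, 59.7]
tool_rot: [3.09, 0.051, 1.92]
force: [1.6, -4.6, 5.6]
width: 42.8
```

```bash
python3 - <<'E'
from h import *
s,R=st()
p=get_image("wrist");cv2.imwrite("pics/w5.png",p["image"])
p=get_image("top");cv2.imwrite("pics/t5.png",cv2.resize(p["image"][120:320,250:500],None,fx=3,fy=3))
w,r=topmeas(p); Rr,P=fit(p,r,68); print("red",Rr, toledge(Rr[0])); st()
E
```

```text
t 6.35 pos [543.  -62.3  59.7] ledge [-17.6   7.7] toolx.z -0.051 tooly.z 0.052 yaw-ledge -0.27 F [ 1.6 -4.6  5.6] w 42.8
red ((487.97320556640625, 72.11027526855469), (95.00544738769531, 35.58098220825195), 20.29814910888672) [-22.60314351 152.84550899]
t 6.45 pos [542.1 -59.3  59.6] ledge [-17.4  10.8] toolx.z -0.048 tooly.z 0.051 yaw-ledge -0.07 F [-1.   2.7  6.6] w 42.7
```

View pics/t5.png

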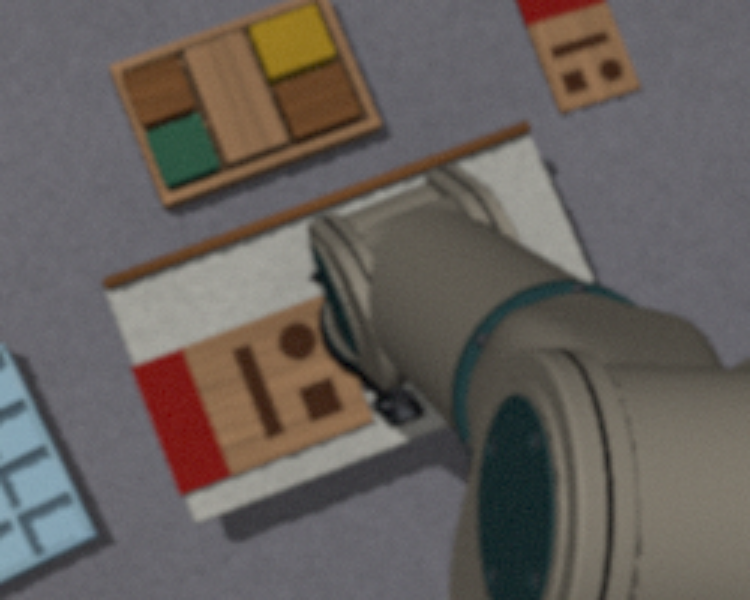

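View pics/w5.png

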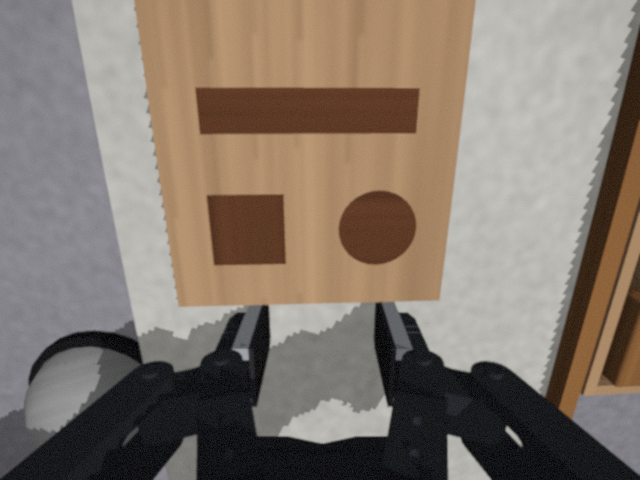

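>>> send_rows(
  rows=[
    [0,0.011,0,-0.001,0],
    [0,0.011,0,0,0],
    [0,0.006,0,0,0],
  ],
)

```text
clock: 6.7
eef_pos: [532.1, -32.0, 59.7]
tool_rot: [3.09, 0.05, 1.923]
force: [0.9, -2.7, 3.8]
width: 43.0
```

```bash
cat >> h.py <<'E'
def look(tag):
    st(); p=get_image("top");st()
    cv2.imwrite(f"pics/t{tag}.png",cv2.resize(p["image"][120:320,250:500],None,fx=3,fy=3,interpolation=cv2.INTER_CUBIC))
    w,r=topmeas(p)
    hsv=cv2.cvtColor(p["image"],cv2.COLOR_BGR2HSV)
    Rr,P=fit(p,r,68); q=toledge(P[:,:2]); c=toledge(Rr[0])
    print("red",np.round(Rr[1],1),round(Rr[2],2),c.round(1),"=> border overhang err",round(float(c[1]-190),1),"yrange",np.percentile(q[:,1],[3,97]).round(1),"x",np.percentile(q[:,0],[3,97]).round(1))
E
python3 - <<'E'
from h import *
look("6")
E
```

```text
t 6.7 pos [532.1 -32.   59.7] ledge [-17.3  39.9] toolx.z -0.05 tooly.z 0.052 yaw-ledge -0.11 F [ 0.9 -2.7  3.8] w 43.0
t 6.75 pos [531.8 -30.8  59.7] ledge [-17.2  41.2] toolx.z -0.049 tooly.z 0.051 yaw-ledge -0.02 F [-0.9  0.4  5. ] w 42.8
red [96.5 36. ] 20.47 [-22.5 180.7] => border overhang err -9.3 yrange [163.4 198.5] x [-69.6  25.2]
```

View pics/t6.png

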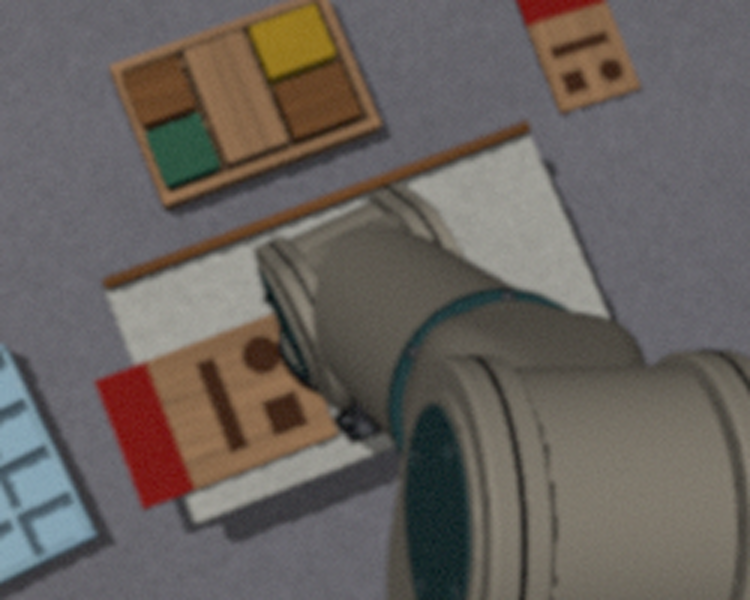

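>>> send_rows(
  rows=[
    [0,0.004,0,0,0],
    [0,0.002,0,0,0],
  ],
)

```text
clock: 6.92
eef_pos: [529.9, -25.3, 59.8]
tool_rot: [3.09, 0.051, 1.925]
force: [1.2, -2.4, 2.5]
width: 42.4
```

```bash
python3 - <<'E'
from h import *
look("7")
E
```

```text
t 6.92 pos [529.9 -25.3  59.8] ledge [-17.  47.] toolx.z -0.051 tooly.z 0.052 yaw-ledge -0.01 F [ 1.2 -2.4  2.5] w 42.4
t 6.97 pos [529.9 -25.2  59.7] ledge [-17.1  47. ] toolx.z -0.05 tooly.z 0.052 yaw-ledge -0.01 F [-0.1 -1.6  4.4] w 42.5
red [96.4 35.4] 19.96 [-22.6 188. ] => border overhang err -2.0 yrange [170.5 205.5] x [-69.9  24.8]
```

>>> send_rows(
  rows=[
    [0,0.002,0,0,0],
  ],
)

```text
clock: 7.05
eef_pos: [529.5, -24.0, 59.7]
tool_rot: [3.09, 0.051, 1.924]
force: [0.8, -3.0, 4.2]
width: 42.9
```

```bash
python3 - <<'E'
from h import *
look("8")
E
```

```text
t 7.05 pos [529.5 -24.   59.7] ledge [-17.   48.3] toolx.z -0.051 tooly.z 0.052 yaw-ledge -0.06 F [ 0.8 -3.   4.2] w 42.9
t 7.1 pos [529.3 -23.5  59.7] ledge [-17.   48.8] toolx.z -0.051 tooly.z 0.052 yaw-ledge -0.03 F [ 0.8 -3.7  4. ] w 42.4
red [95.9 35.8] 19.97 [-22.4 189.5] => border overhang err -0.5 yrange [171.8 206.8] x [-69.6  25. ]
```

View pics/t8.png

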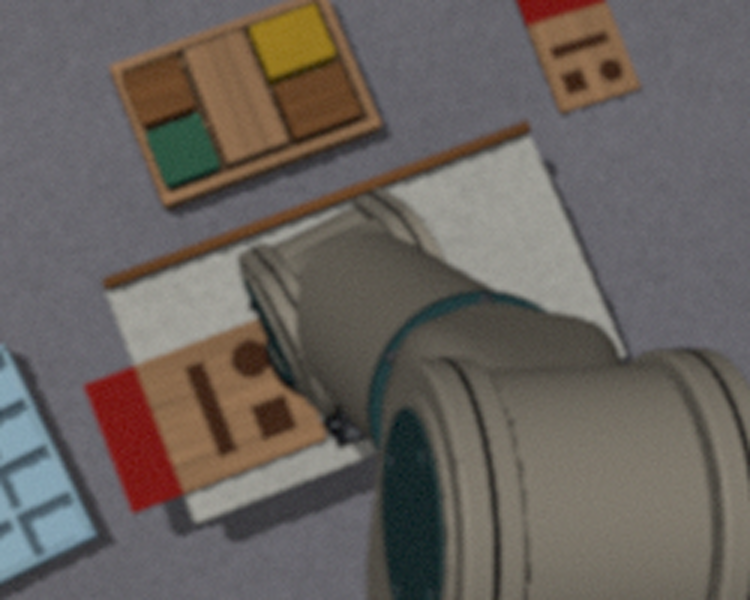

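>>> send_rows(
  rows=[
    [0,-0.01,0,0,0],
    [0,-0.02,0,0,0],
    [0,-0.02,0,-0.005,0],
    [0,-0.01,0,-0.03,0],
    [0,0,0,-0.03,0],
    [0,0,0,-0.03,0],
    [0,0,0,-0.03,0],
    [0,-0.03,0,0,0],
    [0,-0.03,0,0,0],
    [0,-0.03,0,0,0],
    [0,-0.03,0,0,0],
    [0,0,0,0,0],
  ],
)

```text
clock: 8.1
eef_pos: [580.9, -196.2, 192.4]
tool_rot: [3.1, 0.035, 1.928]
force: [-0.4, -1.7, -0.3]
width: 42.5
```

```bash
python3 - <<'E'
from h import *
look("9")
p=get_image("side");cv2.imwrite("pics/s9.png",cv2.resize(p["image"][130:350,180:460],None,fx=2.7,fy=2.7,interpolation=cv2.INTER_CUBIC))
for n in("top","side"):
    p=get_image(n)
    for q,z in(("lid",68),("bell",20),("mould",28),("puzzle",30)):
        for d in outline_of(p,q):
            if d["score"]<.5: continue
            v,u=np.nonzero(d["mask"]);P=zpts(p,d["mask"]);c,r=rect(plane(p,np.c_[u,v],z))
            print(n,q,round(d["score"],2),np.round(r[0],1),np.round(r[1],1),round(r[2],1),"z",np.percentile(P[:,2],[10,50,90]).round(1))
E
```

```text
t 8.1 pos [ 580.9 -196.2  192.4] ledge [ -28.6 -131.1] toolx.z -0.035 tooly.z 0.042 yaw-ledge 0.15 F [-0.4 -1.7 -0.3] w 42.5
t 8.15 pos [ 579.8 -193.2  191.9] ledge [ -28.6 -127.8] toolx.z -0.032 tooly.z 0.041 yaw-ledge 0.25 F [0.6 1.  0.3] w 42.8
red [95.9 35.7] 20.05 [-22.4 189.9] => border overhang err -0.1 yrange [172.5 207.5] x [-69.4  25.2]
top lid 0.91 [ 261.  -235.4] [ 69.7 100.6] 77.1 z [2.6 6.1 9.2]
top lid 0.74 [ 773.5 -232.3] [101.3  68.3] 17.5 z [2.4 6.  9.5]
top lid 0.58 [494.6  54.4] [ 99.3 150. ] 20.4 z [65.6 68.6 71.6]
top bell 0.86 [ 446.9 -184.6] [84.5 83.5] 88.9 z [ 6.8 30.6 42.7]
top mould 0.95 [460.7 214. ] [161.6 101.3] 25.8 z [ 2.7  7.3 27.7]
top puzzle 0.64 [743.8  19. ] [126.3 180. ] 20.6 z [14.9 28.7 33. ]
side lid 0.93 [ 256.8 -152.7] [71.6 96.9] 76.1 z [2.4 5.2 7.1]
side lid 0.88 [494.2  59.7] [100.  158.1] 20.5 z [66.2 68.1 69.7]
side lid 0.57 [ 747.3 -149.5] [96.6 72.5] 15.5 z [3.4 5.8 7.6]
side bell 0.88 [ 452.2 -186. ] [ 85.2 130.2] 19.4 z [ 5.  24.3 41.7]
side bell 0.73 [ 460.1 -237.6] [15.  28.6] 14.0 z [48.6 55.1 57.5]
side mould 0.72 [457.6 224.9] [160.2 127.1] 25.3 z [ 4.  13.4 27. ]
side puzzle 0.63 [737.3  39.7] [122.  201.2] 19.8 z [11.6 28.6 31.5]
side puzzle 0.51 [508.8  14.2] [105.6 167.1] 20.0 z [66.2 68.1 69.7]
```

View pics/t9.png

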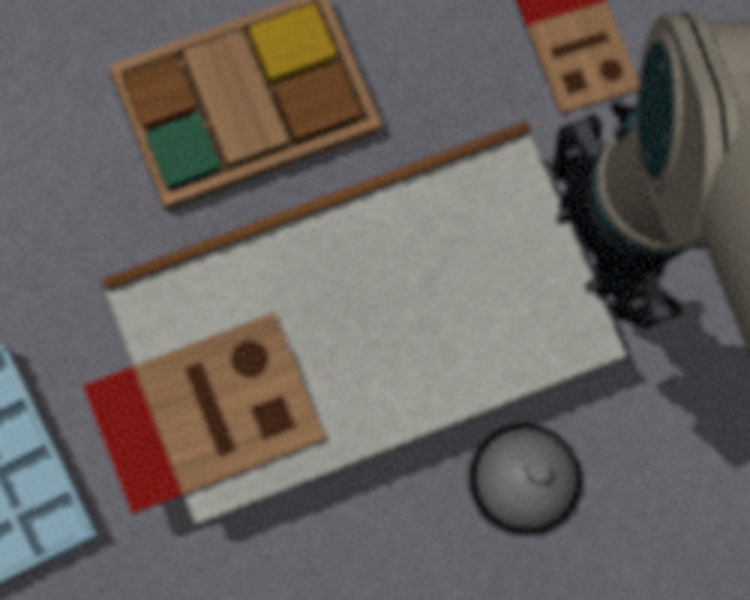

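View pics/s9.png

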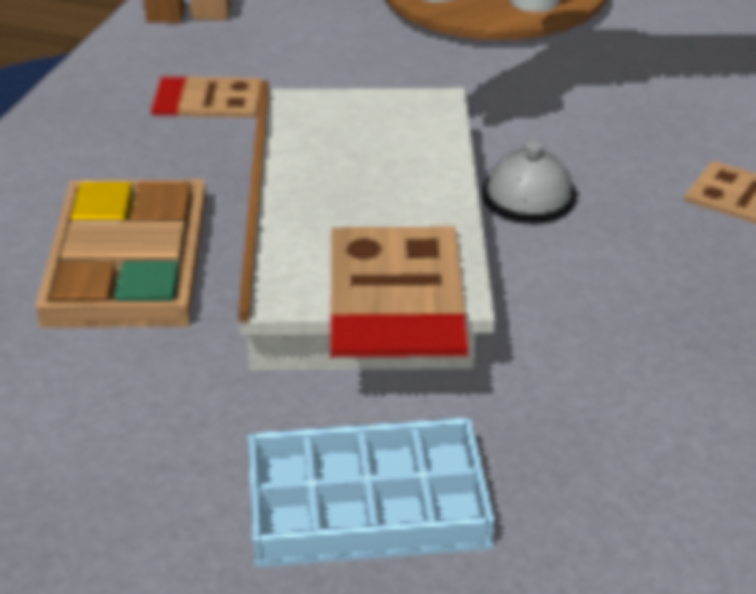

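```bash
python3 -c "
from cell import *
print(finish_job())"
```

```text
the job is handed in; nothing more can be done
None
```

The lid is in place and the job is handed in, at about 8.3 s on the robot's clock. I pushed the lid's rear edge with both half-open fingertips along the ledge's axis, about 100 mm in all, then backed off and raised the arm clear.

**Lid:** My last top-view measurement puts the band's inner border level with the ledge end, with a reading of −0.1 mm. The calibration is good to about 2 mm. The lid is square with the ledge to about 0.3°, flat with its top at about 68 mm, and its front side is about 20 mm inside the ledge's long front edge.

**Other objects:** The bell, mould and puzzle measured within 1–2 mm of where they were at the start. Nothing touched the bell.

**What did not go perfectly:**
- **Tool tilt:** The tool tilted about 4° during the descent, and the moves could not correct it.
- **Contact with the ledge:** When I felt for the ledge top, the fingertips pressed it with about 41–43 N for two rows. That was the fingertips, not the gripper's body. During the push they rubbed the ledge lightly, at about 4–7 N.

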